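# Slide a heater control plate into its rail notches

### The arm

A 6-joint arm with a two-finger parallel gripper is mounted at the origin on the work surface. World frame = base frame: x ahead of the robot, y to its left, z up, the work surface at z = 0. Lengths are in mm, angles in rad, forces in N, time in s.
With the tool pointing down it reaches from about 400 to 925 mm from the base axis. Payload 12.5 kg.
Tool frame: the origin (TCP) lies at the very end of the fingers, on their centre line; the grasp point (between the pads) lies 19 mm behind it; z points along the fingers, x is the direction in which the jaws open and shut, and the axes are right-handed (so a half turn about z gives the same grasp; the last joint's range is limited). The gripper opens to 95 mm and grips with 3 to 60 N. Pads are 20 mm wide; open, the fingers measure 119 mm over their backs; the gripper's body (75 mm by 180 mm) begins 59 mm behind the grasp point.
Start: joints at [1.049, 0.491, 1.559, -0, 1.092, -0.106], TCP at [252.437, 571.771, 214.661] pointing down, gripper open.
Joint ranges: [-3.1, 3.1], [-0.84, 2.19], [0.05, 2.79], [-1.13, 4.28], [0.06, 2.93], [-2.69, 2.69]. Speed limits (rad/s): [2.22, 2.22, 2.79, 3.14, 3.14, 3.14].

### API

Orientations are given as a unit quaternion [x, y, z, w].
In Python, from cell import ctrl gives the robot as it stands.
- The arm moves only by the shell command python3 -m inch 'ROWS' [FORCE]. ROWS is JSON, a list of rows, each a list of 5 numbers: the shift along the tool's x, y, z scaled (see below), then the turn about the tool's z scaled (see below), then the gripper command: -1 is shut, 1 is fully open, values between are in proportion. A call has 1 to 20 rows; each row is the pose to reach, as a shift and turn from the pose measured when the call began, along the tool's axes at that moment, turning the shorter way round; what a row does not reach only later rows make up. The controller multiplies each number of a shift by 15 cm and each number of a turn by 180 degrees. A row lasts 1/10 s, in which the tool goes at most 50 mm and 8.59 degrees, less where a joint would pass 70% of its speed; a pose out of reach is approached as far as the arm can. A call with a number of a shift or a turn outside -1 to 1 is refused whole. A call with a gripper value outside its range is refused whole. The fingers move at their own pace and stop on an object; FORCE is the grip in N (left out, the last holds). Time passes only in rows, so rows that repeat a pose let the fingers close. It gives the time, the measured TCP pose, the force and the opening at its end, in the units of the state.
- ctrl.get_state(): the state, without advancing time (a new reading comes with each control period).
- ctrl.capture(name): name is "side" or "top"; returns the picture (400x640x3 uint8, red, green, blue); there is no depth.
- ctrl.camera_params(name): a dict with "fx", "fy", "cx", "cy" (pixels), "R" (3x3) and "t" (3): a world point X has camera coordinates R X + t. Camera axes: x right, y down, z forward; pixel columns grow to the right and rows downward; lengths in mm; the calibration is good to about 2 mm. A picture is of the moment at which its call begins. camera_params takes no time and is no camera call.
- ctrl.sign_off(): hands the job in, once; it reports no verdict.
Trained networks look in the newest picture that a camera, given by its name, has taken for a name from the list of things; names that differ only in an ending like _2 or _b are one class to them, and where a whole thing is asked for, a point or a joint stands for the part that bears it (a point fixed in the world has none). Each returns a list of dicts, best first, with "conf" (0 to 1); they miss things now and then, are a little off and sometimes report something else, mostly with a low value. They report only what shows in the picture. A call takes as long as a camera call. They do not tell look-alikes from the thing itself.
- ctrl.outline_of(camera, query): "pixels" (400x640 bool, what is visible of it) and "extent" ([left, top, width, height] in pixels, round what is visible of it).
- ctrl.mark_of(camera, query): "at" ([column, row] in pixels: a listed point, or the origin of a listed thing).
The state is a dict: "time": time; "joints": joint angles; "joint_vel": joint speeds; "tau": joint torques, N m; "tcp_pos": TCP position; "eef_rot": TCP orientation; "contact_force": force on the tool from outside, world axes, zero at the start; "torque": the same for the moment, N m; "grip_width": finger opening in mm.
Only numpy, scipy, OpenCV 4.12 (cv2) and the standard library are available. Lean on these libraries where they do the work, as an engineer would, in place of code of your own. Each camera call takes 0.05 s, during which the arm holds its last target.

### The job

Push the metal plate with the white control box along its rails with your fingertips, towards the yellow notches, until it drops fully into all four notches and sits level. Only slide it, never lift or tip it, and do not force it: stop pushing once it has dropped. Then draw back clear, leaving the socket, wrench, can and blue bin where they stand.

Things in the scene. Friction and masses are not known exactly. Their poses are not given: they have to be found in the camera images.
- cradle: Fixed frame on the bench: dark base 160 (x) x 380 (y) x 8 mm, two steel rails along its y (|x| 46 to 74 mm, tops 30 mm above the bench), dark side guides (inner faces x = +-76 mm, tops 46 mm high). Between the rails it is open down to the base, at both ends too. Origin: centre of the underside, on the bench; z up. The plate is slid towards its +y.
- plate: Loose aluminium plate 149 (x) x 180 (y) x 6 mm, about 0.7 kg, 1.5 mm play to each guide, on four feet 8 mm high and 14 mm long. Origin: centre of outline, at the soles of the feet (30 mm above the bench riding, 23 mm dropped in); y is the sliding direction, z up. A fixed white box on it, 112 x 110 mm, reaches 48 mm above the origin. Starts 100 to 170 mm short. Sliding resists with under 10 N.
- push_lip (a point): Middle of the outer face of the orange lip on the plate's trailing (-y) edge, where to push: the lip is 80 mm wide (x), 16 mm thick and 26 mm tall, from 13 mm below to 13 mm above this point; its face is at y = -90 mm of the plate. The point is 39 mm above the bench while riding, 32 mm when dropped. Axes as the plate's.
- seat (a point): Where the plate's origin lies when dropped in: cradle x 0, y +80 mm, 23 mm above the bench; axes as the cradle's. Then its feet are in four yellow-floored notches, 19 mm long, 7 mm deep: leading feet (x +-53 mm) at cradle y +150, trailing feet (x +-67) at y +10. It drops 7 mm all at once; the notch walls then stop it (2.5 mm play each way). Yellow guide stripes mark the leading edge.
- socket: Loose steel socket, 34 mm across, 55 mm tall, standing beside the frame; bystander. Origin: centre of its underside.
- can: Loose can with a blue band, 60 mm across, 130 mm tall, standing beside the frame; bystander. Origin: centre of its underside.
- bin: Loose open blue bin, 100 x 130 x 55 mm tall, beside the frame on the robot's side; bystander. Origin: centre of its underside.
- wrench: Loose steel wrench, 160 mm long, lying flat beside the frame; bystander. Its length is along its own x; origin near its middle, on the bench.
There are look-alikes about, which are no part of the job. Of the things that look like the plate, the smallest one is meant.

How it is judged (in metres and radians):
On the way:
1. the fingers push the plate along while it still rides on the rails (y of plate in the frame of cradle between -0.012 and 0.06 m and z of plate in the frame of cradle above 0.027 m and contact force between the fingers and plate above 0.2 N).
At the end, for the whole second after the job is handed in: The plate rests in its notches: origin no more than 2.5 mm above its dropped height, within 5 mm of the seat along and across the rails, level within 0.03 rad, straight within 0.04 rad, at rest (z of plate in the frame of cradle between 0.019 and 0.0255 m and y of plate in the frame of cradle between 0.075 and 0.085 m and x of plate in the frame of cradle between -0.005 and 0.005 m and angle between plate's own z axis and vertical below 0.03 rad and angle between the y axis of plate and the y axis of cradle, either way round below 0.04 rad and linear speed of plate below 0.01 m/s); the robot touches nothing.
It fails at once if the plate is lifted more than 9 mm off the rails (z of plate in the frame of cradle above 0.039 m).
It fails at once if the plate is tipped by more than 0.12 rad (angle between plate's own z axis and vertical above 0.12 rad).
It fails at once if the plate is forced (fingers press on it with more than 45 N) (contact force between the fingers and plate above 45 N).
It fails at once if a bystander is moved more than 20 mm (distance of any of socket, can, bin, wrench from where it was at the start of the episode above 0.02 m).
It also fails if it takes over 38 s, if anything falls off the work surface, if the arm or the gripper's body presses on something with over 40 N, if the wrist force passes 120 N, or if a joint passes its speed limit or range.

## Working session

There is one attempt and no reset: what is moved stays moved. The work goes in short steps, Python scripts to look and compute and a shell command to move; the robot and the scene stay as the last step left them, time stands still between calls to the robot, and variables do not carry over. Pictures are saved under pics/ and viewed, and the job is handed in when it is done.

```bash
ls; mkdir -p pics; python3 - <<'E'
from cell import ctrl
import cv2
s=ctrl.get_state(); print(s['time'],s['tcp_pos'],s['eef_rot'],s['contact_force'],s['grip_width'])
for n in('side','top'):
    im=ctrl.capture(n); cv2.imwrite(f'pics/{n}0.png',im[:,:,::-1])
    p=ctrl.camera_params(n); print(n,p)
E
```

```text
pics
0.0 [252.30830991 571.53274358 214.04967339] [ 8.37820387e-01  5.45945675e-01 -4.97901938e-04  2.67173276e-04] [ 0.47106631 -0.18449658 -0.25953899] 95.32517920732073
side {'fx': 463.5898638247489, 'fy': 463.5898638247489, 'cx': 322.6798883265511, 'cy': 207.17303200613298, 'R': array([[ 0.97943826, -0.20173582, -0.00183168],
       [-0.09997347, -0.4774505 , -0.87295265],
       [ 0.17523128,  0.85518634, -0.48780152]]), 't': array([-561.5685076 ,  134.07268821, 1061.38850612])}
top {'fx': 484.4528038785517, 'fy': 484.4528038785517, 'cx': 319.3520125189631, 'cy': 200.22455055996159, 'R': array([[-8.84926483e-04, -9.99929745e-01,  1.18204257e-02],
       [-9.95340230e-01, -2.58998458e-04, -9.64248854e-02],
       [ 9.64211725e-02, -1.18506742e-02, -9.95270073e-01]]), 't': array([  13.52750361,  554.06752969, 1405.93272355])}
```

View pics/side0.png

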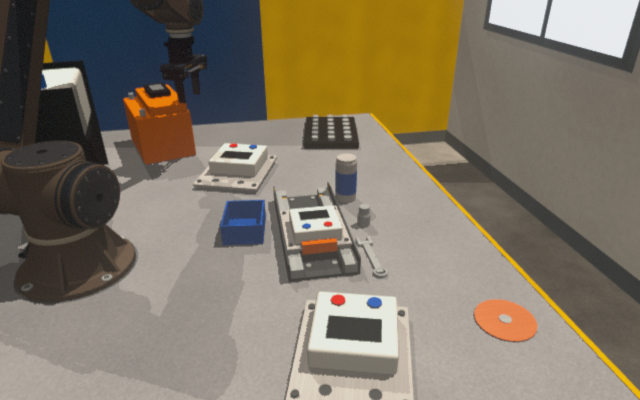

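View pics/top0.png

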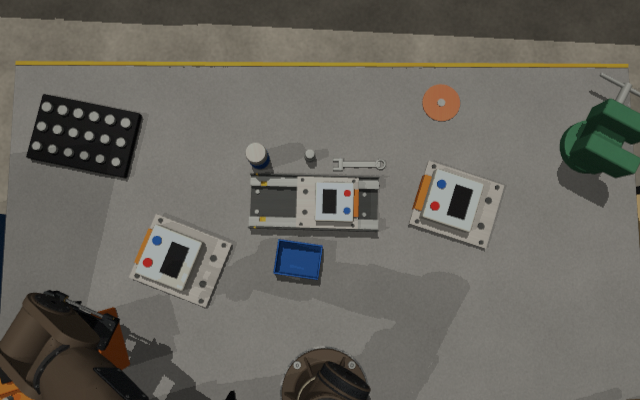

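The top picture shows three candidates: the plate in the frame at (330,201) and two larger ones at (180,260) and (457,204). The one in the frame is the smallest and has its orange lip at (356,203). The yellow stripes at (262,188) and (262,225) are on the left, so the push goes towards world +y. Next come the measurements and a close crop.

```bash
cat > h.py <<'E'
import numpy as np
from cell import ctrl
def proj(n,X):
    p=ctrl.camera_params(n);c=p['R']@np.array(X,float)+p['t']
    return np.array([p['fx']*c[0]/c[2]+p['cx'],p['fy']*c[1]/c[2]+p['cy']])
def back(n,uv,z):
    p=ctrl.camera_params(n);d=p['R'].T@np.array([(uv[0]-p['cx'])/p['fx'],(uv[1]-p['cy'])/p['fy'],1.])
    o=-p['R'].T@p['t'];return o+d*(z-o[2])/d[2]
E
python3 - <<'E'
from h import *
import cv2
im=ctrl.capture('top');cv2.imwrite('pics/crop1.png',cv2.resize(im[130:290,230:400],None,fx=4.5,fy=3.7,interpolation=cv2.INTER_CUBIC)[:,:,::-1])
print(ctrl.get_state()['time'])
for q,z in(('plate',30),('push_lip',39),('cradle',0),('seat',23),('can',0),('bin',0),('socket',0),('wrench',0)):
  for n in('top','side'):
    for r in ctrl.mark_of(n,q)[:4]:
        print(q,n,round(r['conf'],2),np.round(r['at'],1),back(n,r['at'],z)[:2].round(1))
print('--')
for q,z in (('cradle',20),):
    for r in ctrl.outline_of('top',q)[:1]:
        m=r['pixels'].astype(np.uint8)
        c=max(cv2.findContours(m,0,1)[0],key=cv2.contourArea)
        b=cv2.boxPoints(cv2.minAreaRect(c)); print(q,r['extent'],[back('top',x,46)[:2].round(1).tolist() for x in b])
print(ctrl.get_state()['time'])
E
```

```text
0.15
plate top 0.82 [326.  201.6] [549.7  -6.2]
plate top 0.77 [454.9 207.4] [ 532.5 -387.3]
plate top 0.57 [181.5 261.2] [375.7 414.1]
plate side 0.75 [354. 356.] [ 541.9 -416. ]
plate side 0.67 [317.5 231.8] [557.1 -16.5]
plate side 0.6 [237.9 173.5] [382.2 362.5]
push_lip top 0.94 [142.7 243.6] [426.6 524.9]
push_lip top 0.67 [358.9 198.2] [ 558.9 -102.6]
push_lip top 0.65 [419.3 189.5] [ 584.7 -280.9]
push_lip side 0.89 [321.3 245.7] [551.5 -90.7]
seat top 0.57 [287.2 201.3] [551.2 108.6]
seat side 0.74 [305.6 211.9] [547.3  97.9]
can top 0.94 [258.8 159.3] [681.3 196.6]
can side 0.57 [344.6 198.3] [678.  192.8]
can side 0.54 [308.9 210.8] [563.7 141.8]
bin top 0.77 [300.8 256.7] [387.7  68.4]
bin top 0.71 [330.5 201. ] [554.3 -20.6]
bin side 0.96 [244.7 228.5] [384.5  84.6]
socket top 0.53 [310.3 156.9] [688.9  40.4]
socket side 0.83 [364.5 223.4] [695.3  45.6]
wrench top 0.64 [360.6 163.2] [ 669.7 -112.4]
wrench top 0.4 [309.3 159.2] [681.8  43.5]
wrench top 0.16 [285.6 201.6] [552.5 114.6]
wrench side 0.81 [370.3 261.6] [ 660.9 -121.5]
--
cradle [247.5, 173.6, 128.9, 56.3] [[471.9, 218.9], [635.1, 212.5], [626.5, 46.6], [463.2, 54.9]]
1.0
```

View pics/crop1.png

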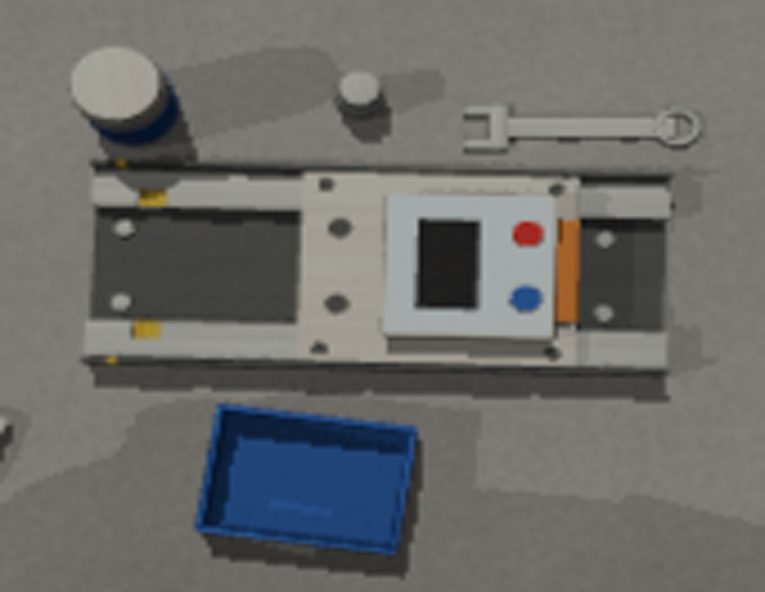

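The crop confirms the choice: small plate, lip at crop (568,270), yellow stripes on the left. Now I'll fit the frame pose from the rail corners and find the lip position.

```bash
python3 - <<'E'
from h import *
from scipy.optimize import least_squares
import cv2
P=lambda x,y:(230+(x+.5)/4.5-.5,130+(y+.5)/3.7-.5)
obs=[((93,178),(74,190)),((93,208),(46,190)),((670,188),(74,-190)),((670,217),(46,-190)),((87,320),(-46,190)),((87,353),(-74,190)),((667,334),(-46,-190)),((667,367),(-74,-190))]
W=np.array([back('top',P(*o),30)[:2] for o,_ in obs]);L=np.array([l for _,l in obs],float)
def f(p):
    c,s=np.cos(p[2]),np.sin(p[2]);return (L@np.array([[c,s],[-s,c]])+p[:2]-W).ravel()
r=least_squares(f,[550,20,0],loss='soft_l1',f_scale=3);print('cradle',r.x,'deg',np.degrees(r.x[2]));print(r.fun.reshape(-1,2).round(1).tolist())
x0,y0,a=r.x;c,s=np.cos(a),np.sin(a)
def loc(X):d=np.array(X[:2])-[x0,y0];return np.round([c*d[0]+s*d[1],-s*d[0]+c*d[1]],1)
for nm,px,z in(('lip top outer',(579,222),52),('lip outer',(577,322),52),('plate lead edge',(301,176),44),('plate lead',(297,350),44)):
    w=back('top',P(*px),z);print(nm,w.round(1),loc(w))
print('seat world',x0-s*80,y0+c*80)
i=ctrl.capture('side')
cv2.imwrite('pics/side1.png',cv2.resize(i[175:285,215:395],None,fx=4.4,fy=4.4,interpolation=cv2.INTER_CUBIC)[:,:,::-1])
i=i.copy()
E
```

```text
cradle [ 5.46655266e+02  2.92724631e+01 -2.47290132e-02] deg -1.4168680872594792
[[4.8, -0.3], [1.0, 0.7], [3.2, -0.4], [-1.4, 0.0], [-1.4, 0.2], [-3.3, 1.2], [0.4, -0.9], [-1.4, -0.5]]
lip top outer [582.6 -99.8  52. ] [  39.2 -128.1]
lip outer [503.8 -97.8  52. ] [ -39.7 -128.1]
plate lead edge [620.2  80.5  44. ] [72.3 53.1]
plate lead [482.3  82.6  44. ] [-65.7  51.7]
seat world 548.6333857728374 109.24800340511703
```

View pics/side1.png

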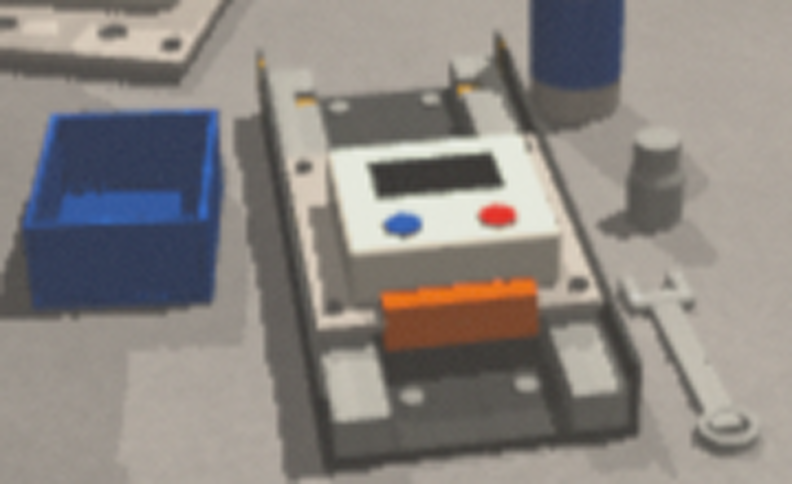

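The lip face and the leading edge agree: the plate is at cradle y ≈ -38, so 118 mm short. The frame's yaw is about -1.4°. The start point is above cradle (0,-165), which is world (543,-136). In tool axes now, that is about (-530,+550) mm, so I'll take it in diagonal steps at the present height (214 mm).

```bash
python3 -m inch '[[-1,1,0,0,-0.2],[-1,1,0,0,-0.2],[-1,1,0,0,-0.2],[-1,1,0,0,-0.2],[-1,1,0,0,-0.2],[-1,1,0,0,-0.2]]' 20
```

```text
time: 1.65
tcp_pos: [329.8, 372.9, 215.1]
eef_rot: [0.839, 0.545, 0.0, -0.0]
contact_force: [-0.3, -0.3, 0.2]
grip_width: 52.5
```

```bash
python3 -m inch '[[-1,1,0,0,-0.2],[-1,1,0,0,-0.2],[-1,1,0,0,-0.2],[-1,1,0,0,-0.2],[-1,1,0,0,-0.2],[-1,1,0,0,-0.2]]'; python3 -m inch '[[-1,1,0,0,-0.2],[-1,1,0,0,-0.2],[-1,1,0,0,-0.2],[-1,1,0,0,-0.2],[-1,1,0,0,-0.2],[-1,1,0,0,-0.2]]'
python3 - <<'E'
from h import *
from scipy.spatial.transform import Rotation as R
s=ctrl.get_state();r=R.from_quat(s['eef_rot']);M=r.as_matrix()
print(np.degrees(np.arctan2(M[1,0],M[0,0])), M.T@(np.array([543,-136,215])-s['tcp_pos'])/150)
E
```

```text
time: 2.25
tcp_pos: [406.9, 174.4, 215.1]
eef_rot: [0.839, 0.544, 0.001, -0.0]
contact_force: [-0.4, 0.3, 0.2]
grip_width: 38.2
time: 2.85
tcp_pos: [483.4, -23.7, 214.7]
eef_rot: [0.84, 0.543, 0.001, -0.0]
contact_force: [-0.2, 0.2, 0.3]
grip_width: 37.9
65.81946913540679 [-0.52060979  0.66894553 -0.00263387]
```

```bash
python3 -m inch '[[-0.52,0.67,0,0.373,-0.2],[-0.52,0.67,0,0.373,-0.2],[-0.52,0.67,0,0.373,-0.2],[-0.52,0.67,0,0.373,-0.2],[-0.52,0.67,0,0.373,-0.2],[-0.52,0.67,0,0.373,-0.2],[-0.52,0.67,0,0.373,-0.2],[-0.52,0.67,0,0.373,-0.2],[-0.52,0.67,0,0.373,-0.2],[-0.52,0.67,0,0.373,-0.2],[-0.52,0.67,0,0.373,-0.2]]'
python3 - <<'E'
from h import *
import cv2
from scipy.spatial.transform import Rotation as R
s=ctrl.get_state();M=R.from_quat(s['eef_rot']).as_matrix()
print(np.degrees(np.arctan2(M[1,0],M[0,0])), M.T@(np.array([543,-136,80])-s['tcp_pos'])/150, s['tcp_pos'])
for n in('top','side'):
    i=ctrl.capture(n).copy();print(proj(n,s['tcp_pos']))
    cv2.imwrite(f'pics/{n}2.png',i[:,:,::-1])
E
```

```text
time: 3.95
tcp_pos: [543.3, -134.8, 214.6]
eef_rot: [1.0, -0.01, 0.0, -0.001]
contact_force: [-0.3, -0.7, -1.0]
grip_width: 37.9
-1.0892138077580775 [-0.00274415  0.00881133  0.89749821] [ 543.34258331 -134.83900668  214.62640643]
[377.81912236 197.34669503]
[321.39826658 185.7767802 ]
```

View pics/side2.png

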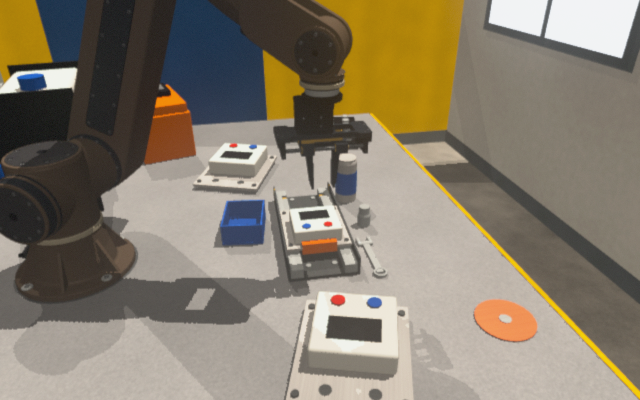

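The fingertips at (311,187) and (334,186) are above the frame, and the projected TCP (321,186) matches their midpoint. Going down to z 80, then a check.

```bash
python3 -m inch '[[0,0.01,0.3,0,-0.2],[0,0.01,0.6,0,-0.2],[0,0.01,0.8,0,-0.2],[0,0.01,0.9,0,-0.2],[0,0.01,0.9,0,-0.2],[0,0.01,0.9,0,-0.2]]'
python3 - <<'E'
from h import *
import cv2
s=ctrl.get_state()
a=ctrl.capture('side')[170:300,215:395]
print(proj('side',s['tcp_pos']),s['contact_force'],s['tcp_pos'])
for n in('top',):
    b=ctrl.capture(n)[130:260,230:410]
cv2.imwrite('pics/c3.png',cv2.resize(np.hstack([a,b]),None,fx=2.2,fy=2.2,interpolation=cv2.INTER_CUBIC)[:,:,::-1])
E
```

```text
time: 4.65
tcp_pos: [543.5, -136.9, 80.0]
eef_rot: [1.0, -0.01, 0.0, -0.001]
contact_force: [-0.6, 0.2, 0.0]
grip_width: 38.1
[321.87683713 242.03842739] [-0.56531332  0.1745917   0.04155076] [ 543.5432564  -136.88596356   80.0051171 ]
```

View pics/c3.png

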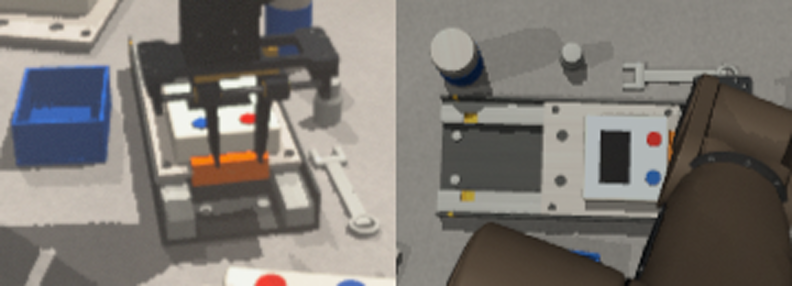

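Side view: the fingers at crop (215,165) and (262,160) are in front of the lip, which spans 190–270. Lowering to z ≈ 26, between the rails.

```bash
python3 -m inch '[[0,0,0.12,0,-0.2],[0,0,0.24,0,-0.2],[0,0,0.32,0,-0.2],[0,0,0.36,0,-0.2],[0,0,0.36,0,-0.2]]'
python3 - <<'E'
from h import *
import cv2
s=ctrl.get_state()
a=ctrl.capture('side')[190:300,235:375]
print(proj('side',s['tcp_pos']),proj('side',[543.5,-98.7,39]),s['contact_force'])
cv2.imwrite('pics/c4.png',cv2.resize(a,None,fx=5,fy=5,interpolation=cv2.INTER_CUBIC)[:,:,::-1])
E
```

```text
time: 5.25
tcp_pos: [544.0, -136.9, 26.6]
eef_rot: [1.0, -0.01, 0.001, -0.0]
contact_force: [-0.3, -0.0, 0.2]
grip_width: 38.1
[322.13096882 262.19216584] [318.54052057 248.02841272] [-0.34342196 -0.00558887  0.17985681]
```

View pics/c4.png

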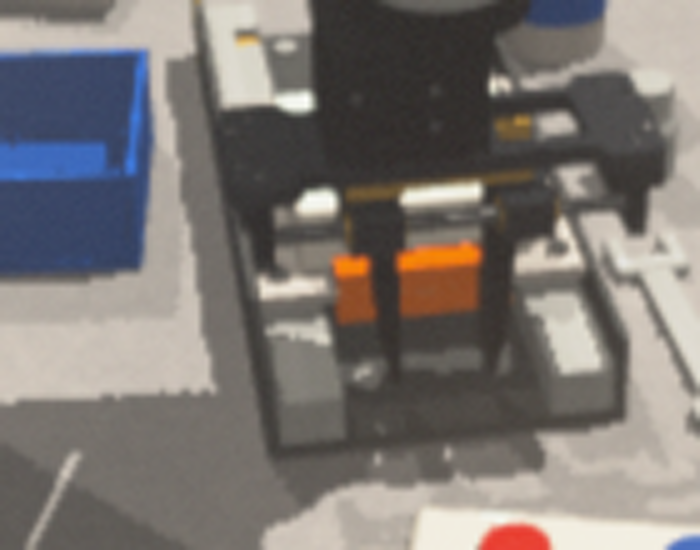

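The fingers are between the rails, clear of them, and within about 2 mm of the lip centre; both cover the lip. The gap is about 28 mm. Pushing is along −tool y. First stage: 90 mm at 45 mm/s.

```bash
python3 -m inch '[[0,-0.03,0,0,-0.2],[0,-0.06,0,0,-0.2],[0,-0.09,0,0,-0.2],[0,-0.12,0,0,-0.2],[0,-0.15,0,0,-0.2],[0,-0.18,0,0,-0.2],[0,-0.21,0,0,-0.2],[0,-0.24,0,0,-0.2],[0,-0.27,0,0,-0.2],[0,-0.3,0,0,-0.2],[0,-0.33,0,0,-0.2],[0,-0.36,0,0,-0.2],[0,-0.39,0,0,-0.2],[0,-0.42,0,0,-0.2],[0,-0.45,0,0,-0.2],[0,-0.48,0,0,-0.2],[0,-0.51,0,0,-0.2],[0,-0.54,0,0,-0.2],[0,-0.57,0,0,-0.2],[0,-0.6,0,0,-0.2]]'
python3 - <<'E'
from h import *
import cv2
a=ctrl.capture('side')[170:300,215:395]
b=ctrl.capture('top')[130:260,230:410]
cv2.imwrite('pics/c5.png',cv2.resize(np.hstack([a,b]),None,fx=2.2,fy=2.2,interpolation=cv2.INTER_CUBIC)[:,:,::-1])
E
```

```text
time: 7.3
tcp_pos: [546.1, -46.7, 27.1]
eef_rot: [1.0, -0.01, 0.001, -0.0]
contact_force: [0.7, -5.1, 1.1]
grip_width: 38.1
```

View pics/c5.png

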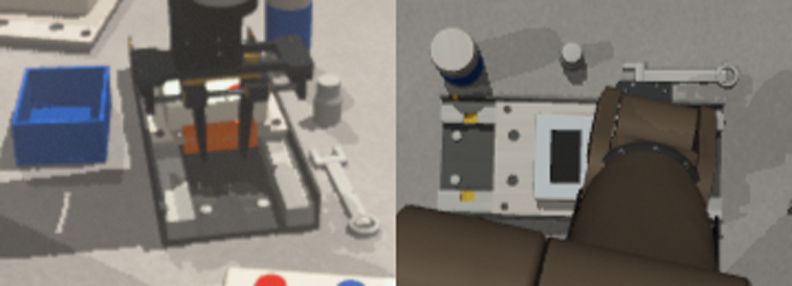

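The plate is moving, with 5 N resistance. The leading edge at crop (493,155) puts the plate at y ≈ +25, and the finger position gives the same. Next, 42 mm more at 30 mm/s.

```bash
python3 -m inch '[[0,-0.02,0,0,-0.2],[0,-0.04,0,0,-0.2],[0,-0.06,0,0,-0.2],[0,-0.08,0,0,-0.2],[0,-0.1,0,0,-0.2],[0,-0.12,0,0,-0.2],[0,-0.14,0,0,-0.2],[0,-0.16,0,0,-0.2],[0,-0.18,0,0,-0.2],[0,-0.2,0,0,-0.2],[0,-0.22,0,0,-0.2],[0,-0.24,0,0,-0.2],[0,-0.26,0,0,-0.2],[0,-0.28,0,0,-0.2]]'
python3 - <<'E'
from h import *
import cv2
a=ctrl.capture('side')[170:300,215:395]
b=ctrl.capture('top')[130:260,230:410]
cv2.imwrite('pics/c6.png',cv2.resize(np.hstack([a,b]),None,fx=2.2,fy=2.2,interpolation=cv2.INTER_CUBIC)[:,:,::-1])
E
```

```text
time: 8.8
tcp_pos: [546.7, -4.0, 27.1]
eef_rot: [1.0, -0.01, 0.001, -0.0]
contact_force: [0.9, -2.8, -1.8]
grip_width: 38.0
```

View pics/c6.png

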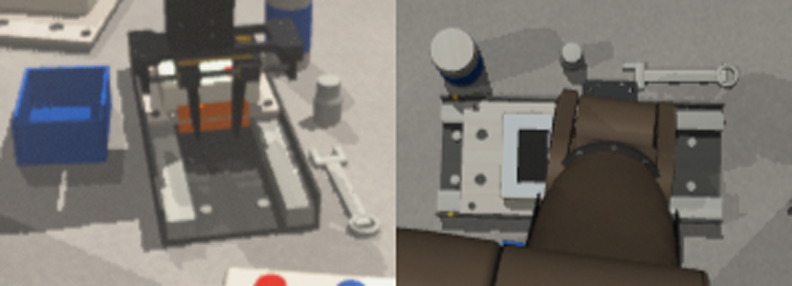

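The plate is at about y = 67. Now 1 mm steps, in short calls, watching the force.

```bash
python3 -m inch '[[0,-0.01,0,0,-0.2],[0,-0.02,0,0,-0.2],[0,-0.03,0,0,-0.2],[0,-0.04,0,0,-0.2],[0,-0.05,0,0,-0.2],[0,-0.06,0,0,-0.2]]'
```

```text
time: 9.5
tcp_pos: [546.8, 5.3, 27.1]
eef_rot: [1.0, -0.01, 0.001, -0.0]
contact_force: [1.6, -2.5, -1.8]
grip_width: 37.8
```

```bash
python3 -m inch '[[0,-0.006,0,0,-0.2],[0,-0.012,0,0,-0.2]]'
```

```text
time: 9.7
tcp_pos: [546.8, 7.3, 27.1]
eef_rot: [1.0, -0.01, 0.001, -0.001]
contact_force: [-0.1, -3.1, -0.7]
grip_width: 38.1
```

```bash
cat > look.py <<'E'
import sys
from h import *
import cv2
a=ctrl.capture('side')[175:255,245:365]
b=ctrl.capture('top')[160:240,240:360]
cv2.imwrite(f'pics/{sys.argv[1]}.png',cv2.resize(np.hstack([a,b]),None,fx=3.3,fy=3.3,interpolation=cv2.INTER_CUBIC)[:,:,::-1])
s=ctrl.get_state();print(s['time'],np.round(s['tcp_pos'],1),np.round(s['contact_force'],1))
E
python3 look.py c7
```

```text
9.8 [546.7   7.4  27.1] [-0.1  0.7 -0.1]
```

View pics/c7.png

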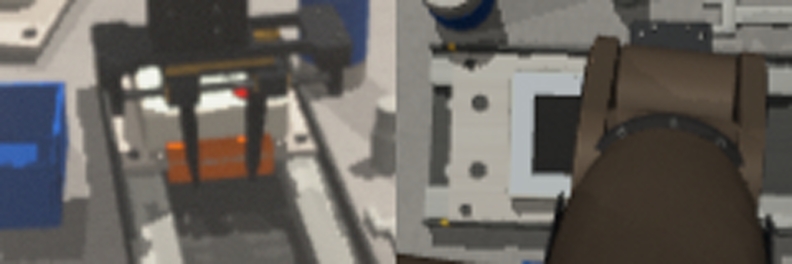

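The force has gone to about zero, which may mean it has dropped. I'll compare the lip's image rows with the riding and dropped predictions.

```bash
python3 - <<'E'
from h import *
import cv2
a=ctrl.capture('side');hsv=cv2.cvtColor(a,cv2.COLOR_RGB2HSV)
m=cv2.inRange(hsv,(4,150,60),(16,255,255));m[:,:290]=0;m[:,335:]=0;m[:210]=0;m[240:]=0
for u in (299,301,308,311,314,317,324):
    r=np.where(m[:,u])[0];print(u,r.min() if len(r) else None,r.max() if len(r) else None)
for y in(15.5,17.4,20):
  for nm,o in(('ride',30),('drop',23)):
    # lip bottom outer edge & top back edge, at x where u~312
    print(y,nm,[proj('side',[x,yy,o+z]).round(1).tolist() for x in(546,) for yy,z in((y,-4),(y,22),(y+16,22))])
print(ctrl.mark_of('side','push_lip')[:2],ctrl.mark_of('side','plate')[:3])
E
```

```text
299 218 229
301 224 229
308 218 228
311 217 228
314 217 228
317 216 227
324 220 226
15.5 ride [[310.7, 227.0], [310.5, 218.0], [309.4, 214.8]]
15.5 drop [[310.7, 229.3], [310.6, 220.4], [309.4, 217.2]]
17.4 ride [[310.5, 226.6], [310.4, 217.6], [309.2, 214.4]]
17.4 drop [[310.6, 228.9], [310.4, 220.0], [309.3, 216.8]]
20 ride [[310.4, 226.0], [310.2, 217.1], [309.1, 213.9]]
20 drop [[310.4, 228.4], [310.2, 219.5], [309.1, 216.3]]
[{'at': [310.7, 222.7], 'conf': 0.94}] [{'at': [351.6, 356.4], 'conf': 0.92}, {'at': [310.4, 213.9], 'conf': 0.85}, {'at': [237.9, 172.4], 'conf': 0.64}]
```

```bash
python3 - <<'E'
from h import *
import cv2
a=cv2.imread('pics/side0.png')[:,:,::-1].copy();hsv=cv2.cvtColor(a,cv2.COLOR_RGB2HSV)
m=cv2.inRange(hsv,(4,150,60),(16,255,255));m[:,:295]=0;m[:,345:]=0;m[:225]=0;m[265:]=0
for u in (308,314,317,320,323,330):
    r=np.where(m[:,u])[0];print(u,r.min(),r.max())
print([proj('side',[545,yy,30+z]).round(1).tolist() for yy,z in((-98.7,-4),(-98.7,22),(-82.7,22))])
E
```

```text
308 241 253
314 240 252
317 240 251
320 239 251
323 239 251
330 239 250
[[319.2, 252.7], [319.2, 243.2], [317.8, 239.4]]
```

Bias-corrected, the lip sits at its dropped height: the observed bottom edge is at row 228.5, against about 228 predicted dropped and 225.6 riding. I'll stop pushing and draw straight back 30 mm, then look.

```bash
python3 -m inch '[[0,0.02,0,0,-0.2],[0,0.06,0,0,-0.2],[0,0.12,0,0,-0.2],[0,0.2,0,0,-0.2],[0,0.3,0,0,-0.2],[0,0.3,0,0,-0.2]]'
python3 -m inch '[[0,0,-0.2,0,-0.2],[0,0,-0.5,0,-0.2],[0,0,-0.8,0,-0.2],[0,0,-1,0,-0.2],[0,0,-1,0,-0.2],[0,0,-1,0,-0.2]]'
python3 -m inch '[[0,0.3,-0.1,0,-0.2],[0,0.6,-0.2,0,-0.2],[0,0.9,-0.2,0,-0.2],[0,1,-0.2,0,-0.2],[0,1,-0.2,0,-0.2],[0,1,-0.2,0,-0.2]]'
python3 look.py c8
```

```text
time: 10.55
tcp_pos: [546.0, -39.8, 27.1]
eef_rot: [1.0, -0.011, 0.001, -0.0]
contact_force: [-0.1, 0.0, -0.5]
grip_width: 38.0
time: 11.15
tcp_pos: [545.5, -40.0, 177.3]
eef_rot: [1.0, -0.011, 0.002, -0.0]
contact_force: [0.5, 0.7, 0.0]
grip_width: 38.2
time: 11.75
tcp_pos: [541.6, -189.3, 205.8]
eef_rot: [1.0, -0.011, 0.0, -0.001]
contact_force: [-0.2, 0.7, 0.4]
grip_width: 38.1
11.85 [ 542.  -188.7  206.5] [-0.2  0.3  0.3]
```

View pics/c8.png

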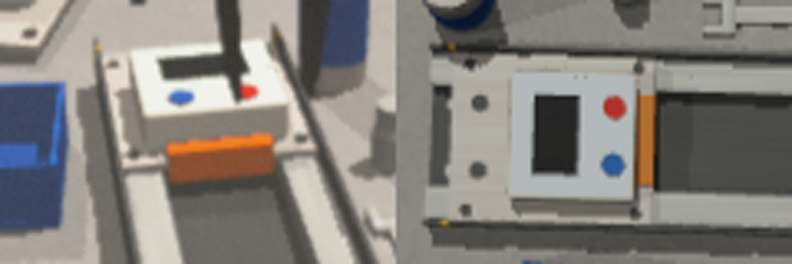

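The view is clear. The leading edge at (447–452) lines up with the yellow stripes at (451,47) and (444,222). Now I'll triangulate box features for height, tilt and position, against the first pictures.

```bash
python3 - <<'E'
from h import *
import cv2
def save(n,f): 
    i=ctrl.capture(n);cv2.imwrite(f,i[:,:,::-1]);return i
T=save('top','pics/topF.png');S=save('side','pics/sideF.png')
T0=cv2.imread('pics/top0.png')[:,:,::-1].copy();S0=cv2.imread('pics/side0.png')[:,:,::-1].copy()
cv2.imwrite('pics/cmpF.png',np.vstack([cv2.resize(x,None,fx=3.5,fy=3.5,interpolation=cv2.INTER_CUBIC) for x in (S[180:250,255:355],)])[:,:,::-1])
def blob(im,kind,box):
    h=cv2.cvtColor(im,cv2.COLOR_RGB2HSV)
    m=cv2.inRange(h,(100,120,60),(130,255,255)) if kind=='blue' else cv2.bitwise_or(cv2.inRange(h,(0,150,90),(3,255,255)),cv2.inRange(h,(172,150,90),(180,255,255)))
    k=np.zeros_like(m);x0,y0,x1,y1=box;k[y0:y1,x0:x1]=m[y0:y1,x0:x1]
    M=cv2.moments(k,True);return (np.array([M['m10'],M['m01']])/M['m00'],M['m00']) if M['m00'] else None
def tri(ut,us):
    P=[]
    for n in('top','side'):
        p=ctrl.camera_params(n);K=np.array([[p['fx'],0,p['cx']],[0,p['fy'],p['cy']],[0,0,1]]);P.append(K@np.c_[p['R'],p['t']])
    X=cv2.triangulatePoints(P[0],P[1],ut.reshape(2,1),us.reshape(2,1));return (X[:3]/X[3]).ravel().round(1)
for k in('blue','red'):
    a=blob(T0,k,(335,180,356,220));b=blob(S0,k,(295,215,340,232))
    c=blob(T,k,(295,180,318,220));d=blob(S,k,(290,195,330,215))
    print(k,a,b,c,d)
    if a and b:print(' start',tri(a[0],b[0]))
    if c and d:print(' end',tri(c[0],d[0]))
for kk,(im) in (('0',T0),('F',T)):
    h=cv2.cvtColor(im,cv2.COLOR_RGB2HSV);m=cv2.inRange(h,(6,140,90),(18,255,255))
    k=np.zeros_like(m);k[180:225,(340 if kk=='0' else 300):(365 if kk=='0' else 330)]=m[180:225,(340 if kk=='0' else 300):(365 if kk=='0' else 330)]
    c=max(cv2.findContours(k,0,1)[0],key=cv2.contourArea);print(kk,cv2.minAreaRect(c),back('top',(cv2.boundingRect(c)[0]+cv2.boundingRect(c)[2]-.5,cv2.minAreaRect(c)[0][1]),52 if kk=='0' else 45).round(1))
for q in('can','bin','socket','wrench'):
    for n in('top','side'):
        r=ctrl.mark_of(n,q); print(q,n,[(round(x['conf'],2),back(n,x['at'],0)[:2].round(0).tolist()) for x in r[:2]])
r=ctrl.mark_of('top','plate');print([(round(x['conf'],2),back('top',x['at'],23)[:2].round(1)) for x in r])
E
```

```text
blue (array([346.36666667, 210.36666667]), 30.0) (array([306.08695652, 225.56521739]), 23.0) (array([305.22580645, 209.48387097]), 31.0) (array([299.5, 204. ]), 16.0)
 start [520.8 -62.9  80. ]
 end [524.1  54.2  72.9]
red (array([346.70967742, 192.70967742]), 31.0) (array([327.91304348, 223.43478261]), 23.0) (array([305.62068966, 192.06896552]), 29.0) (array([319.83333333, 202.08333333]), 12.0)
 start [571.5 -64.2  80.2]
 end [574.9  53.   73.2]
0 ((356.0, 203.0), (26.0, 4.0), 90.0) [ 543.5 -100.1   52. ]
F ((315.0010986328125, 201.9762725830078), (5.2321672439575195, 26.208398818969727), 2.726310968399048) [547.2  16.1  45. ]
can top [(0.56, [679.0, 188.0]), (0.52, [555.0, 110.0])]
can side [(0.93, [676.0, 186.0])]
bin top [(0.77, [385.0, 74.0])]
bin side [(0.7, [381.0, 69.0])]
socket top [(0.57, [688.0, 36.0])]
socket side [(0.73, [690.0, 48.0])]
wrench top []
wrench side [(0.72, [669.0, -110.0])]
[(0.96, array([554.8, 107.7])), (0.66, array([ 531.9, -399.4])), (0.65, array([374.3, 405.1]))]
```

View pics/cmpF.png

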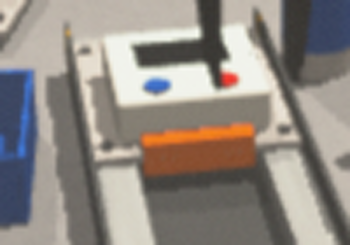

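View pics/topF.png

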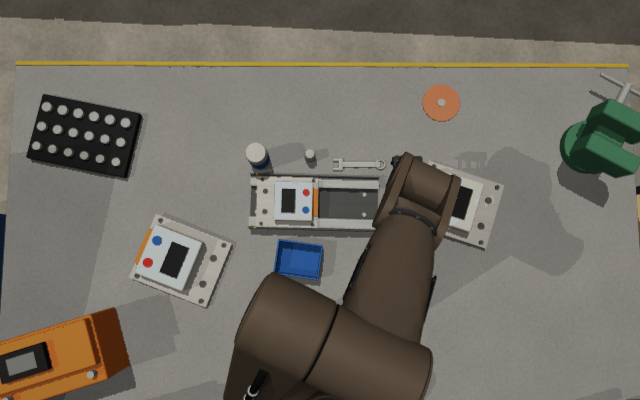

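The buttons fell 7.0–7.1 mm and moved 117 mm, and the bystanders are where they were (they agree within the network noise). To confirm the leading feet are down too, I'll clear the finger from the view.

```bash
python3 -m inch '[[0,0.2,-0.3,0,-0.2],[0,0.4,-0.6,0,-0.2],[0,0.5,-0.9,0,-0.2],[0,0.5,-1,0,-0.2],[0,0.5,-1,0,-0.2],[0,0.5,-1,0,-0.2]]'
python3 - <<'E'
from h import *
import cv2
T=ctrl.capture('top').copy();S=ctrl.capture('side').copy()
cv2.imwrite('pics/sideG.png',cv2.resize(S[175:250,255:355],None,fx=6,fy=6,interpolation=cv2.INTER_CUBIC)[:,:,::-1])
T0=cv2.imread('pics/top0.png')[:,:,::-1].copy();S0=cv2.imread('pics/side0.png')[:,:,::-1].copy()
def cen(im,box,th):
    x0,y0,x1,y1=box;g=im[y0:y1,x0:x1].max(2)
    n,l,st,c=cv2.connectedComponentsWithStats((g<th).astype(np.uint8))
    return [(c[i].round(2)+[x0,y0],st[i,4]) for i in range(1,n) if st[i,4]>8]
def tri(ut,us):
    P=[]
    for n in('top','side'):
        p=ctrl.camera_params(n);K=np.array([[p['fx'],0,p['cx']],[0,p['fy'],p['cy']],[0,0,1]]);P.append(K@np.c_[p['R'],p['t']])
    X=cv2.triangulatePoints(P[0],P[1],ut.reshape(2,1),us.reshape(2,1));return (X[:3]/X[3]).ravel().round(1)
A=cen(T0,(319,184,341,220),90),cen(S0,(296,208,332,222),90);B=cen(T,(278,184,300,220),90),cen(S,(290,188,322,200),90)
print(A,B)
f=lambda L:max(L,key=lambda t:t[1])[0]
print(tri(f(A[0]),f(A[1])),tri(f(B[0]),f(B[1])))
s=ctrl.get_state();print(s['time'],s['tcp_pos'],s['contact_force'])
E
```

```text
time: 13.0
tcp_pos: [539.7, -264.9, 356.5]
eef_rot: [1.0, -0.011, 0.001, -0.001]
contact_force: [0.4, 0.4, -0.5]
grip_width: 38.3
([(array([329.08, 200.89]), np.int32(309))], [(array([313.51, 214.31]), np.int32(185))]) ([(array([287.95, 200.24]), np.int32(306))], [(array([306.23, 194.55]), np.int32(129))])
[547.7 -13.8  78.8] [550.3 103.7  71.5]
13.1 [ 539.69884986 -264.57938343  355.58999019] [-0.46414479  0.24041996 -0.23535753]
```

View pics/sideG.png

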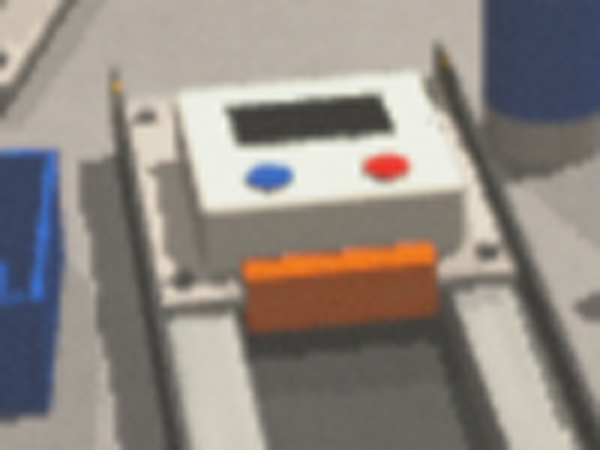

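The screen, nearer the leading edge, fell 7.3 mm and the buttons at the trailing end 7.0–7.1 mm, so the plate is down level. It moved 117.5 mm, to y ≈ 79. The arm is well clear with no contact force, so I'm handing in.

```bash
python3 -c "
from cell import ctrl
print(ctrl.sign_off())"
```

```text
the job is handed in; nothing more can be done
None
```

I pushed the small plate in the frame by its orange lip, with both fingertips, until it dropped into the notches. I then drew straight back, went up and clear, and handed the job in at about 13 s.

**Plate position:** It moved about 117 mm, to cradle y ≈ 79 mm (seat 80 mm). Its leading edge lined up with the yellow stripes.

**Drop:** Triangulated from both cameras, the buttons fell 7.0–7.1 mm and the screen 7.3 mm. That puts the plate about level, within roughly 1 mm of camera noise. I did not triangulate the four feet one by one.

**Force:** The readings during the push were about 5 N or less, taken at the end of each move. The reading fell to about zero once the plate dropped.

**Bystanders:** The can, bin and socket read within about 9–12 mm of where they started, and the wrench within about 14 mm in the side camera. These differences are about the size of the network's scatter, and the arm never came near those things. In the last check the network did not find the wrench in the top picture, but it is visible there at its starting place.

**Disagreement:** One network reading put the plate's centre about 6 mm off across the rails from my frame fit. The guides allow only 1.5 mm of play, and the triangulated points showed no such shift, so I took it as network error.

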